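# Vent and uncap the cleaner canister

## Task

The print-head cleaner canister on the repair bench needs topping up. First let its pressure off: press the narrow sprung vent button fully down for a moment and let it come back up. Then take off the wide ribbed filler cap; nobody marked which way it unscrews, so try it gently one way and then the other. Finish while still holding the cap in the gripper, level and still, lifted at least 5 cm straight above its neck (anything from 5 to 15 cm is fine); do not put it down, and leave the cartridge, screwdriver and jar where they are.

Things in the scene. Friction and masses are not known exactly. Their poses are not given: they have to be found in the camera images.
- canister: cleaner canister, white plastic, 120 x 200 x 115 mm high, strapped in a shallow steel tray of 150 x 230 mm, both fixed to the bench. Origin: centre of the tray's underside on the bench; its y axis runs along the 200 mm length, z up. On its top: the filler neck at y = -50 mm and the vent at y = +50 mm of this frame.
- neck (a point): centre of the filler neck's mouth, 149 mm above the bench (neck 30 mm across, rim 41 mm); axes as the canister's. The cap's roof rests on it. Coarse thread, its hand differs from case to case: the wrong way the cap stops dead within 20 degrees (do not force it); the right way it turns easily and at 65 to 110 degrees from its starting angle lifts straight off.
- cap_mid (a point): loose filler cap on the neck: grey, round, ribbed, 50 mm diameter, 28 mm high, 60 g. Point: its centre, half-way up (147 mm above the bench at the start; skirt ends 18 mm above the canister's top). z up its axis; x along the 3 mm ridge marking one side of its flat top. Grip it across any diameter. It unscrews in one part turn; before that it lifts only 1 to 2 mm.
- vent_top (a point): centre of the top face of the sprung vent button, a grey stepped plunger 22 mm across at the top and 28 mm at the foot, top 151 mm above the bench when up. It moves straight down.
- vent (a joint): travel of the vent button in m: 0 up, 0.008 fully down. Spring: 2.4 N to start it, 5.6 N fully down; it springs back by itself.
- cartridge_mid (a point): centre of a loose black ink cartridge standing on the bench, 65 x 22 x 50 mm, z up; leave alone.
- screwdriver_grip (a point): grip point of a loose screwdriver, 170 mm long, lying on the bench, x along the shaft; leave alone.
- jar_mid (a point): centre of a loose white jar with a black lid, 50 mm diameter, 50 mm high; leave alone.

How it is judged:
By the outcome, as a careful person would: the job done as asked, in the order asked, and still so for the second after the job is handed in, while the arm keeps its last pose, push and grip.
It also fails if it takes over 58 s, if anything falls off the work surface, if the arm or the gripper's body presses on something with over 40 N, if the wrist force passes 120 N, or if a joint passes its speed limit or range.

## Robot

A 6-joint arm with a two-finger parallel gripper is mounted at the origin on the work surface. World frame = base frame: x ahead of the robot, y to its left, z up, the work surface at z = 0. Lengths are in mm, angles in rad, forces in N, time in s.
With the tool pointing down it reaches from about 350 to 775 mm from the base axis. Payload 7.3 kg.
Tool frame: the origin (TCP) lies on the centre line of the jaws, within the pads' length; the fingertips stand 11 mm ahead of it and the grasp point (between the pads) lies 8 mm behind it; z points along the fingers, y is the line along which they close (so a half turn about z gives the same grasp; the last joint's range is limited). The gripper opens to 92 mm and grips with 3 to 60 N. Pads are 19 mm wide; open, the fingers measure 130 mm over their backs; the gripper's body (75 mm by 190 mm) begins 47 mm behind the grasp point.
Start: joints at [1.058, 0.342, 1.524, -0, 1.275, -0.146], TCP at [188.267, 490.101, 237.741] pointing down, gripper open.
Joint ranges: [-2.53, 2.53], [-0.77, 2.02], [0.04, 2.7], [-1, 4.14], [0.28, 2.66], [-3.11, 3.11]. Speed limits (rad/s): [2.57, 2.57, 3.14, 3.14, 3.14, 3.14].

## Interface

Orientations are given as [roll, pitch, yaw] about the fixed x, y, z axes, in that order (R = Rz(yaw) Ry(pitch) Rx(roll)).
In Python, from plant import bot gives the robot as it stands.
- The arm moves only by the tool step_arm, never from a script. Its argument "deltas" is a list of rows, each a list of 5 numbers: the opening, from 0 (shut) to 1 (fully open), then the shift along the tool's x, y, z each as a share of 0.5 m, from -1 to 1, then the turn about the tool's z as a share of pi/2 rad, from -1 to 1. In form: [[claw, x, y, z, turn], ...]. A call has 1 to 8 rows; each row shifts and turns the commanded pose from where the row before left it, along the tool's axes as they then stand; what a row does not reach is not made up. A row lasts 1/10 s, in which the tool goes at most 50 mm and 8.59 degrees, less where a joint would pass 70% of its speed; a pose out of reach is approached as far as the arm can. A call with a number of a shift or a turn outside -1 to 1 is refused whole. A call with a gripper value outside its range is refused whole. The fingers move at their own pace and stop on an object; the grip force is fixed at half the most. Time passes only in rows, so rows that do not move let the fingers close. It gives the time, the measured TCP pose, the force, the opening and the grip force at its end, in the units of the state.
- bot.get_obs(): the state, without advancing time (a new reading comes with each control period).
- bot.capture(name): name is "scene" or "top" or "wrist"; returns (picture, depth): 480x640x3 uint8, red, green, blue; 480x640 float32, mm along the optical axis (not along the pixel's ray), 0 where there is no reading.
- bot.camera_params(name): a dict with "fov_y" (degrees; the focal length in pixels is half the picture's height over the tangent of half this angle, whatever the lens; pixels are square), "cx", "cy" (the principal point, pixels), "rvec" (rotation vector, rad) and "tvec" (3), from world to camera coordinates, as OpenCV has them. Camera axes: x right, y down, z forward; pixel columns grow to the right and rows downward; lengths in mm; the calibration is good to about 2 mm. The wrist camera is an equidistant fisheye: a pixel r from the principal point sees the ray r / f radians off the axis. A picture is of the moment at which its call begins: read the wrist's pose just before it. camera_params takes no time and is no camera call; for the wrist camera it gives the pose at the moment of the call.
- bot.close_job(): hands the job in; it is judged then, once.
The state is a dict: "time": time; "joint_positions": joint angles; "dq": joint speeds; "tau": joint torques, N m; "tool_pos": TCP position; "tcp_rot": TCP orientation; "contact_force": force on the tool from outside, world axes, zero at the start; "moment": the same for the moment, N m; "grip_width": finger opening in mm; "finger_force": force on a finger pad.
Only numpy, scipy, OpenCV 4.12 (cv2) and the standard library are available. Lean on these libraries where they do the work, as an engineer would, in place of code of your own. Each camera call takes 0.05 s, during which the arm holds its last target. There are 200 camera calls.

## Working session

There is one attempt and no reset: what is moved stays moved. The work goes in short steps, Python scripts to look and compute and a tool call to move; the robot and the scene stay as the last step left them, time stands still between calls to the robot, and variables do not carry over. Pictures are saved under pics/ and viewed, at most 10 in all, crops included, and the job is handed in when it is done.

Besides the shell and the picture viewer there is one more tool, called after "Emit:" by a JSON object that holds its "method" and its "body". step_arm: Moves the arm, as the interface text tells. Shift numbers are shares of 0.5 m and turn numbers shares of pi/2 rad, none past 1 either way. Its arguments: {"type":"object","properties":{"deltas":{"type":"array","items":{"type":"array","items":{"type":"number","minimum":-1,"maximum":1}}}},"required":["deltas"]}

```bash
mkdir -p pics; ls; python3 - <<'E'
from plant import bot
import cv2,numpy as np
o=bot.get_obs();print({k:np.round(v,3) for k,v in o.items()})
for n in("scene","top"):
    p,d=bot.capture(n);cv2.imwrite(f"pics/{n}.png",p[:,:,::-1]);np.savez(f"{n}.npz",p=p,d=d);print(bot.camera_params(n))
E
```

```text
pics
{'time': np.float64(0.0), 'joint_positions': array([ 1.058,  0.343,  1.525, -0.   ,  1.275, -0.146]), 'dq': array([ 0.   , -0.   , -0.001, -0.001,  0.001, -0.001]), 'tau': array([-3.0000e-03, -4.3125e+01, -2.4422e+01,  7.1000e-02,  5.6000e-02,
       -0.0000e+00]), 'tool_pos': array([188.07 , 489.756, 237.079]), 'tcp_rot': array([-3.14 , -0.   ,  2.775]), 'contact_force': array([-0.174,  0.206, -0.218]), 'moment': array([ 0.017,  0.   , -0.049]), 'finger_force': np.float64(0.0), 'grip_width': np.float64(91.507)}
{'fov_y': 54.7884814378767, 'cx': 320.65158725770925, 'cy': 234.6633201113437, 'rvec': array([ 1.68542165,  1.4665429 , -0.79536641]), 'tvec': array([ -44.22502935, -170.40253475, 1483.5684714 ])}
{'fov_y': 47.666305545920366, 'cx': 306.45973709043983, 'cy': 238.72003750105077, 'rvec': array([ 2.19967332, -2.16108317,  0.11667789]), 'tvec': array([ -74.46063068,  505.48045054, 1140.82448398])}
```

View pics/top.png

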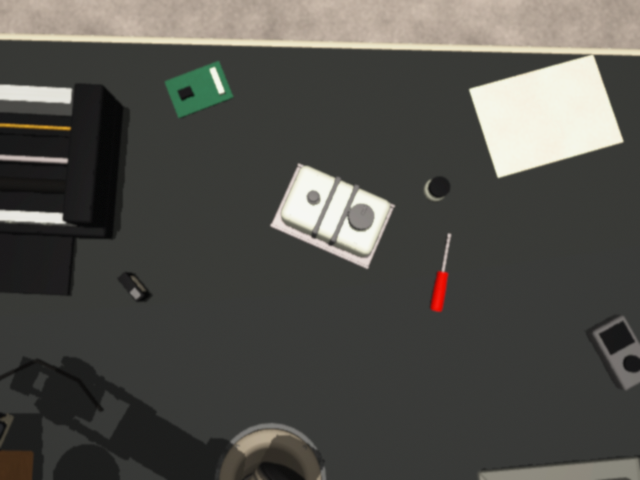

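View pics/scene.png

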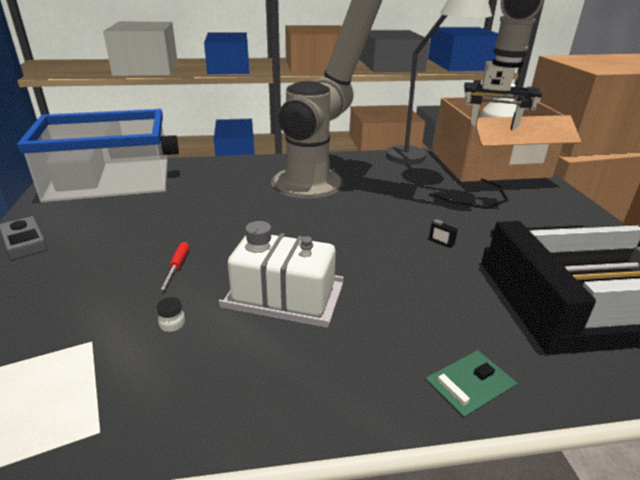

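The top view shows the vent button at about (313,198) and the filler cap at about (361,217). In the scene view they are at about (306,243) and (258,233).

```bash
cat > h.py <<'E'
import numpy as np,cv2
def cam(c):
    R=cv2.Rodrigues(c["rvec"])[0];return R,c["tvec"],240/np.tan(np.radians(c["fov_y"]/2))
def ray_plane(c,uv,z,fish=False):
    R,t,f=cam(c);d=(np.array(uv,float)-[c["cx"],c["cy"]])/f
    if fish:
        r=np.hypot(*d);v=np.r_[d*(np.sin(r)/max(r,1e-9)),np.cos(r)]
    else: v=np.r_[d,1]
    C=-R.T@t;w=R.T@v;return C+w*(z-C[2])/w[2]
E
python3 - <<'E'
from plant import bot
from h import *
S=np.load("top.npz");p,d=S["p"],S["d"];c=bot.camera_params("top")
h=cv2.cvtColor(p,cv2.COLOR_RGB2HSV);g=p.max(2)
print(g[190:206:2,304:324:2]);print(g[204:232:3,346:378:3])
def blob(m,uv):
    n,l,s,ce=cv2.connectedComponentsWithStats(m.astype(np.uint8));i=l[uv[1],uv[0]];return s[i],ce[i]
for nm,uv,z in(("vent",(313,198),151),("cap",(361,217),161)):
    m=(g<150)&(g>50); q=np.zeros_like(m);r=10 if nm=="vent" else 16
    q[uv[1]-r:uv[1]+r,uv[0]-r:uv[0]+r]=1
    s,ce=blob(m&q,uv);print(nm,s,ce,ray_plane(c,ce,z),d[uv[1],uv[0]])
# depth check
R,t,f=cam(c)
C=-R.T@t;print("cam",C)
for uv in((313,198),(361,217),(337,200)):
    print(R.T@(np.r_[(np.array(uv)-[c["cx"],c["cy"]])/f,1]*d[uv[1],uv[0]]-t))
E
```

```text
[[247 247 243 223 187 202 228 245 247 247]
 [247 243 196 144 136 137 148 214 245 247]
 [247 227 143 139 139 138 134 146 235 247]
 [246 199 127 141 142 141 137 131 216 247]
 [246 209 118 138 144 143 134 119 199 246]
 [247 230 129 109 122 122 112 125 200 246]
 [247 243 184 124 113 112 126 157 230 247]
 [247 247 241 201 158 157 186 228 244 245]]
[[196 137 230 219 166 158 168 217 245 247 247]
 [145 135 178 140 139 138 138 133 183 246 247]
 [135 127 140 139 139 133 132 134 139 222 247]
 [124 122 140 140 139 130 131 138 138 162 246]
 [146 126 142 141 139 138 138 138 138 155 246]
 [228 108 142 142 141 140 140 139 138 172 247]
 [245 100 137 142 141 140 141 140 138 214 247]
 [247 181  87 135 142 141 141 139 138 244 246]
 [247 242 146  78  95 114 109 139 231 247 243]
 [247 247 245 226 183 183 194 242 247 247 236]]
vent [307 191  13  13 126] [313.06349206 197.37301587] [574.95722238 -75.1607561  151.        ] 1044.851
cap [345 201  28  30 586] [358.87030717 216.54778157] [ 538.09062953 -162.57858846  161.        ] 1028.3995
cam [ 398.52615876  -50.12473598 1183.72285028]
[573.74884267 -75.05992269 150.92105401]
[ 536.73123077 -166.16052884  165.19990704]
[ 576.25018286 -123.56582011  117.99609123]
```

Emit:
{"method": "step_arm", "body": {"deltas": [[0.9, -0.075, -0.058, 0, 0], [0.9, -0.075, -0.058, 0, 0], [0.9, -0.075, -0.058, 0, 0], [0.9, -0.075, -0.058, 0, 0], [0.9, -0.075, -0.058, 0, 0], [0.9, -0.075, -0.058, 0, 0], [0.9, -0.075, -0.058, 0, 0], [0.9, -0.075, -0.058, 0, 0]]}}

```text
time: 0.9
tool_pos: [385.6, 164.1, 237.7]
tcp_rot: [3.141, -0.0, 2.775]
contact_force: [1.2, 0.4, -0.1]
grip_width: 83.0
finger_force: 0.0
```

Emit:
{"method": "step_arm", "body": {"deltas": [[0.9, -0.075, -0.058, 0, 0], [0.9, -0.075, -0.058, 0, 0], [0.9, -0.075, -0.058, 0, 0], [0.9, -0.075, -0.058, 0, 0], [0.9, -0.075, -0.058, 0, 0], [0.9, -0.075, -0.058, 0, 0], [0.9, -0.075, -0.058, 0, 0], [0.9, 0, 0, -0.08, 0]]}}

```text
time: 1.7
tool_pos: [556.9, -122.0, 270.0]
tcp_rot: [-3.14, -0.014, 2.77]
contact_force: [0.7, -0.9, -1.1]
grip_width: 82.7
finger_force: 0.0
```

Emit:
{"method": "step_arm", "body": {"deltas": [[0, 0, 0, 0, 0.095], [0, 0, 0, 0, 0.095], [0, 0, 0, 0, 0.095], [0, 0, 0, 0, 0.095], [0, 0, 0, 0, 0.095], [0, 0, 0, 0, 0.095], [0, 0, 0, 0, 0.095], [0, 0, 0, 0, 0.095]]}}

```text
time: 2.5
tool_pos: [557.1, -117.6, 277.2]
tcp_rot: [-3.141, -0.001, 1.575]
contact_force: [-0.0, -0.1, 0.4]
grip_width: 23.2
finger_force: 0.0
```

Emit:
{"method": "step_arm", "body": {"deltas": [[0, 0, 0, 0, 0.095], [0, 0, 0, 0, 0.095], [0, 0, 0, 0, 0], [0, 0, 0, 0, 0], [0, 0, 0, 0, 0]]}}

```text
time: 3.0
tool_pos: [557.3, -117.7, 277.5]
tcp_rot: [-3.141, -0.0, 1.286]
contact_force: [0.7, -0.4, -0.4]
grip_width: 0.4
finger_force: 0.0
```

```bash
python3 - <<'E'
from plant import bot
import cv2,numpy as np
o=bot.get_obs();print({k:np.round(v,3) for k,v in o.items()})
c=bot.camera_params("wrist");p,d=bot.capture("wrist");cv2.imwrite("pics/w1.png",p[:,:,::-1]);np.savez("w1.npz",p=p,d=d,**c);print(c)
E
```

```text
{'time': np.float64(3.0), 'joint_positions': array([-0.343,  0.399,  1.327,  0.   ,  1.416, -0.057]), 'dq': array([ 0.   , -0.002, -0.   ,  0.001,  0.   ,  0.014]), 'tau': array([-1.0000e-03, -4.7319e+01, -2.5706e+01,  7.8000e-02,  4.5000e-02,
       -2.4000e-02]), 'tool_pos': array([ 557.264, -117.672,  277.53 ]), 'tcp_rot': array([-3.141, -0.   ,  1.286]), 'contact_force': array([ 0.735, -0.416, -0.398]), 'moment': array([-0.125,  0.115,  0.003]), 'finger_force': np.float64(0.0), 'grip_width': np.float64(0.395)}
{'fov_y': 65.70646984690485, 'cx': 321.74329984939493, 'cy': 241.00940698666406, 'rvec': array([-2.80222656,  0.40255549,  0.06306136]), 'tvec': array([-568.44429362,   -8.68267967,  443.17382402])}
```

View pics/w1.png

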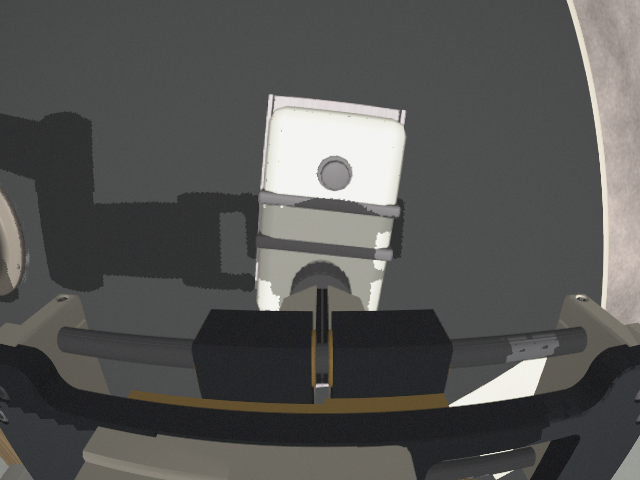

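The wrist view shows the vent button with its top centre at about (334,173). The cap is partly hidden behind the fingers at about (322,285).

```bash
python3 - <<'E'
from h import *
S=np.load("w1.npz");c={k:S[k] for k in S};g=cv2.cvtColor(S["p"],cv2.COLOR_RGB2GRAY)
print(g[152:196:3,314:356:3])
for th in (190,128):
    m=np.zeros_like(g);m[150:195,310:360]=(g[150:195,310:360]<th)
    k=cv2.findContours(m,0,1)[0];k=max(k,key=len);print(th,cv2.minEnclosingCircle(k),ray_plane(c,cv2.minEnclosingCircle(k)[0],151,True))
print(ray_plane(c,(334.5,174),151,True))
T=np.load("top.npz");c=__import__("plant").bot.camera_params("top");g=cv2.cvtColor(T["p"],cv2.COLOR_RGB2GRAY)
b=cv2.resize(g[195:240,335:385],None,fx=8,fy=8,interpolation=2)
for p2 in(30,20):
  for x in np.atleast_2d(np.squeeze(cv2.HoughCircles(b,cv2.HOUGH_GRADIENT,1,200,param1=100,param2=p2,minRadius=80,maxRadius=130))):
    uv=(x[:2]+.5)/8-.5+[335,195];print(uv,x[2]/8,ray_plane(c,uv,161))
E
```

```text
[[244 243 244 244 244 244 243 243 244 243 244 243 244 243]
 [243 243 244 243 243 242 228 227 228 244 244 244 244 244]
 [244 244 244 244 153 148 151 150 149 141 201 244 243 244]
 [244 243 243 141 149 107  88  87 101 124 149 147 244 244]
 [244 244 138 151  81 141 153 153 152 143 109 148 232 244]
 [244 241 147  94 148 151 151 154 151 151 145 127 144 244]
 [243 214 147 126 151 151 151 150 150 149 147 140 147 244]
 [244 135  88 144 147 145 150 148 147 146 144 142 136 244]
 [244 143 146 145 146 146 145 148 144 144 142 143 115 241]
 [244 240 146 140 144 145 144 143 145 143 141 136 148 244]
 [244 244 151 124 142 142 142 141 141 140 140 117 225 244]
 [244 244 244 145 126 140 139 140 140 139 131 199 244 244]
 [244 244 243 244 160 117 130 134 130 136 179 244 243 244]
 [244 243 244 244 244 243 238 230 240 243 244 244 244 244]
 [244 243 244 244 244 243 244 244 244 244 244 244 244 243]]
190 ((334.0454406738281, 173.18182373046875), 18.046483993530273) [580.12082511 -73.93379448 151.        ]
128 ((334.8821105957031, 174.53958129882812), 15.188365936279297) [580.43507381 -75.08343908 151.        ]
[580.27486191 -74.61624389 151.        ]Traceback (most recent call last):
  File "<stdin>", line 12, in <module>
TypeError: unsupported operand type(s) for +: 'NoneType' and 'float'
```

Emit:
{"method": "step_arm", "body": {"deltas": [[0, 0.094, 0.016, 0, 0], [0, 0, 0, 0.09, 0], [0, 0, 0, 0.08, 0], [0, 0, 0, 0.04, 0], [0, 0, 0, 0, 0], [0, 0, 0, 0, 0]]}}

```text
time: 3.65
tool_pos: [578.8, -75.1, 173.4]
tcp_rot: [3.141, -0.0, 1.283]
contact_force: [-0.4, 0.0, 0.5]
grip_width: 0.3
finger_force: 0.0
```

```bash
python3 - <<'E'
from plant import bot
import cv2,numpy as np
o=bot.get_obs();print(o["tool_pos"],o["contact_force"])
p,d=bot.capture("scene");cv2.imwrite("pics/s2.png",cv2.resize(p[180:320,180:380,::-1],None,fx=3,fy=3))
E
```

```text
[578.79165375 -75.05109667 173.37908247] [-0.36783853  0.04195076  0.53628663]
```

View pics/s2.png

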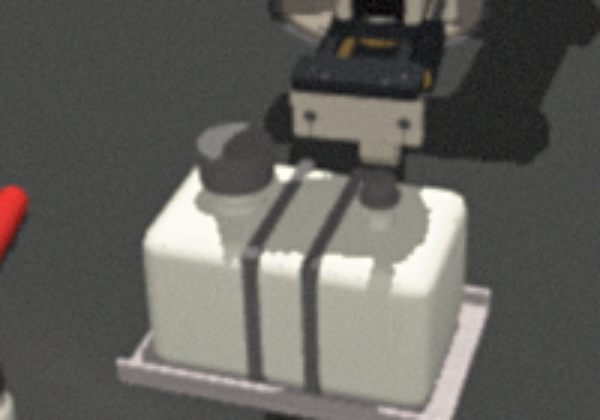

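The fingertip at crop (380,155) is directly above the button at (380,185). Next I press in small steps.

Emit:
{"method": "step_arm", "body": {"deltas": [[0, 0, 0, 0.018, 0], [0, 0, 0, 0.008, 0], [0, 0, 0, 0, 0]]}}

```text
time: 4.0
tool_pos: [578.9, -75.1, 160.1]
tcp_rot: [3.14, -0.0, 1.283]
contact_force: [1.4, -0.5, 3.2]
grip_width: 0.7
finger_force: 1.5
```

Emit:
{"method": "step_arm", "body": {"deltas": [[0, 0, 0, 0.004, 0], [0, 0, 0, 0.004, 0], [0, 0, 0, 0, 0]]}}

```text
time: 4.3
tool_pos: [578.9, -75.1, 156.1]
tcp_rot: [3.14, -0.0, 1.282]
contact_force: [1.7, -0.3, 4.4]
grip_width: 0.3
finger_force: 2.3
```

Emit:
{"method": "step_arm", "body": {"deltas": [[0, 0, 0, 0.004, 0], [0, 0, 0, 0.002, 0], [0, 0, 0, 0, 0]]}}

```text
time: 4.6
tool_pos: [578.9, -75.1, 154.2]
tcp_rot: [3.139, 0.0, 1.283]
contact_force: [-1.3, -0.7, 10.3]
grip_width: 0.1
finger_force: 5.5
```

Emit:
{"method": "step_arm", "body": {"deltas": [[0, 0, 0, 0.002, 0], [0, 0, 0, 0.001, 0], [0, 0, 0, 0, 0]]}}

```text
time: 4.9
tool_pos: [579.0, -75.1, 154.1]
tcp_rot: [3.138, 0.0, 1.283]
contact_force: [-4.1, 0.5, 19.0]
grip_width: 0.4
finger_force: 9.6
```

Emit:
{"method": "step_arm", "body": {"deltas": [[0, 0, 0, -0.02, 0], [0, 0, 0, -0.03, 0], [0, 0, 0, -0.1, 0], [0, 0, 0, -0.1, 0], [0.9, -0.08, -0.007, 0, 0], [0.9, -0.08, -0.007, 0, 0], [0.9, -0.08, -0.007, 0, 0], [0.9, -0.08, -0.007, 0, 0]]}}

```text
time: 5.7
tool_pos: [518.2, -225.1, 275.6]
tcp_rot: [-3.139, -0.001, 1.283]
contact_force: [0.5, -0.2, -0.0]
grip_width: 28.0
finger_force: 0.0
```

Emit:
{"method": "step_arm", "body": {"deltas": [[0.9, 0, 0, 0, 0], [0.9, 0, 0, 0, 0], [0.9, 0, 0, 0, 0]]}}

```text
time: 6.0
tool_pos: [519.5, -223.4, 275.8]
tcp_rot: [-3.14, -0.001, 1.283]
contact_force: [0.5, 0.2, 0.2]
grip_width: 52.0
finger_force: 0.0
```

```bash
python3 - <<'E'
from plant import bot
import cv2,numpy as np
o=bot.get_obs();print(o["tool_pos"],o["contact_force"],o["tcp_rot"])
c=bot.camera_params("wrist");p,d=bot.capture("wrist");cv2.imwrite("pics/w2.png",p[:,:,::-1]);np.savez("w2.npz",p=p,d=d,**c)
E
```

```text
[ 519.51525788 -223.37995616  275.77399111] [0.50373866 0.21897774 0.20999163] [-3.14043746e+00 -9.01783447e-04  1.28310586e+00]
```

View pics/w2.png

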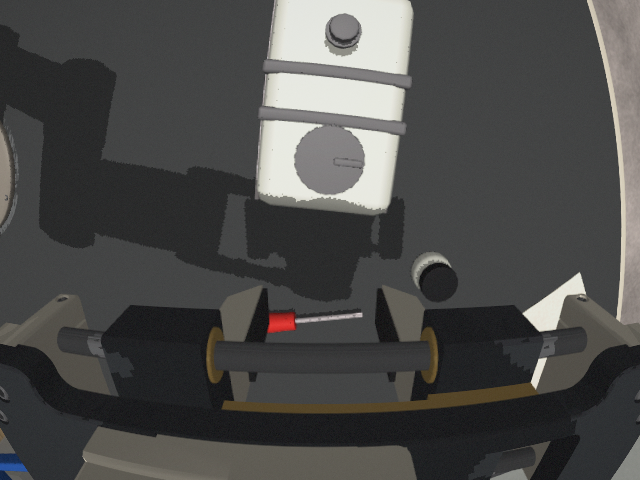

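The wrist view shows the whole cap, with its top circle centred at about (330,160) and the ridge pointing right to (360,162). The button, at (344,29), is back up.

```bash
python3 - <<'E'
from h import *
S=np.load("w2.npz");c={k:S[k] for k in S};g=cv2.cvtColor(S["p"],cv2.COLOR_RGB2GRAY)
m=np.zeros_like(g);m[122:200,280:380]=(g[122:200,280:380]<190)
m=cv2.morphologyEx(m,cv2.MORPH_OPEN,np.ones((15,15)))
k=max(cv2.findContours(m,0,1)[0],key=len);e=cv2.minEnclosingCircle(k);print(e,cv2.boundingRect(k))
ce=ray_plane(c,e[0],161,True);print(ce)
print([ray_plane(c,(e[0][0]+s*e[1],e[0][1]),161,True) for s in(-1,1)])
for uv in ((344.5,27),(344,30)):print("vent",ray_plane(c,uv,151,True))
t=np.array([519.5,-223.4]);y=1.283
for q in (ce[:2],np.array([537,-167])):
    d=q-t;print("delta tool x,y mm",d@[np.cos(y),np.sin(y)],d@[np.sin(y),-np.cos(y)])
E
```

```text
((329.30230712890625, 156.80125427246094), 37.777732849121094) (295, 122, 69, 72)
[ 542.52193636 -165.83168337  161.        ]
[array([ 517.1172653 , -158.18870294,  161.        ]), array([ 568.14127759, -173.11117955,  161.        ])]
vent [580.32889755 -76.87888414 151.        ]
vent [579.30581849 -79.03769486 151.        ]
delta tool x,y mm 61.735172828609706 5.734899242910832
delta tool x,y mm 59.047561349302676 0.7716856227358401
```

Emit:
{"method": "step_arm", "body": {"deltas": [[0.9, 0.09, 0.009, 0, 0], [0.9, 0.028, 0, 0, 0], [0.9, 0, 0, 0.08, 0], [0.9, 0, 0, 0.07, 0], [0.9, 0, 0, 0, 0], [0.9, 0, 0, 0, 0]]}}

```text
time: 6.65
tool_pos: [540.9, -168.4, 201.8]
tcp_rot: [-3.141, -0.0, 1.284]
contact_force: [0.2, -0.2, -0.2]
grip_width: 82.4
finger_force: 0.0
```

```bash
python3 - <<'E'
from plant import bot
import cv2,numpy as np
o=bot.get_obs();print(o["tool_pos"],o["contact_force"],o["tcp_rot"])
p,d=bot.capture("wrist");cv2.imwrite("pics/w3.png",p[150:450,120:520,::-1])
E
```

```text
[ 540.87981777 -168.39065987  201.75420816] [ 0.17079979 -0.19799934 -0.21440502] [-3.14106781e+00 -1.72990909e-04  1.28380318e+00]
```

View pics/w3.png

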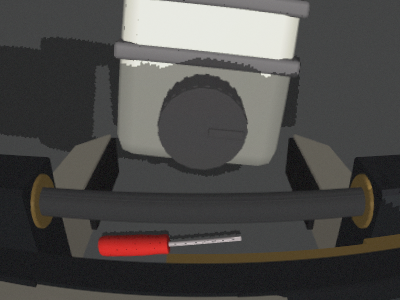

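The cap at crop (203,128) sits centred between the fingers, whose inner edges are at 113 and 288. Next I descend and grip.

Emit:
{"method": "step_arm", "body": {"deltas": [[0.9, 0, 0, 0.06, 0], [0.9, 0, 0, 0.048, 0], [0.9, 0, 0, 0, 0], [0.65, 0, 0, 0, 0], [0.6, 0, 0, 0, 0], [0.58, 0, 0, 0, 0], [0.56, 0, 0, 0, 0]]}}

```text
time: 7.4
tool_pos: [541.1, -169.3, 148.3]
tcp_rot: [3.14, 0.0, 1.283]
contact_force: [-0.0, 0.1, -0.5]
grip_width: 55.5
finger_force: 0.0
```

Emit:
{"method": "step_arm", "body": {"deltas": [[0.53, 0, 0, 0, 0], [0.5, 0, 0, 0, 0], [0.5, 0, 0, 0, 0]]}}

```text
time: 7.7
tool_pos: [540.8, -169.1, 147.7]
tcp_rot: [3.141, 0.0, 1.283]
contact_force: [-0.6, -0.2, 5.2]
grip_width: 49.5
finger_force: 30.0
```

Emit:
{"method": "step_arm", "body": {"deltas": [[0.45, 0, 0, 0, -0.03], [0.45, 0, 0, 0, -0.03], [0.45, 0, 0, 0, -0.03], [0.45, 0, 0, 0, 0]]}}

```text
time: 8.1
tool_pos: [541.0, -169.4, 147.8]
tcp_rot: [3.14, 0.001, 1.424]
contact_force: [0.2, -1.0, 4.3]
grip_width: 49.0
finger_force: 30.0
```

```bash
python3 -c "
from plant import bot
o=bot.get_obs();print(o['tcp_rot'],o['contact_force'],o['moment'],o['joint_positions'],o['tool_pos'])"
```

```text
[3.14015651e+00 5.37003864e-04 1.42440692e+00] [ 0.21898756 -0.95638757  4.30006633] [-0.21257321 -0.07115071  0.03157069] [-4.38508327e-01  5.00732565e-01  1.53606642e+00 -1.12772843e-04
  1.10326372e+00 -2.92068562e-01] [ 540.99068968 -169.35298537  147.7705711 ]
```

Emit:
{"method": "step_arm", "body": {"deltas": [[0.45, 0, 0, 0, -0.03], [0.45, 0, 0, 0, -0.03], [0.45, 0, 0, 0, -0.03], [0.45, 0, 0, 0, -0.03], [0.45, 0, 0, 0, 0]]}}

```text
time: 8.6
tool_pos: [541.0, -169.2, 147.8]
tcp_rot: [3.14, 0.001, 1.612]
contact_force: [-0.2, 0.3, 5.4]
grip_width: 49.5
finger_force: 30.0
```

```bash
python3 -c "
from plant import bot
o=bot.get_obs();print(o['tcp_rot'],o['contact_force'],o['moment'],o['tool_pos'])"
```

```text
[3.14033059e+00 5.73490541e-04 1.61212497e+00] [-0.16480973  0.25701687  5.37525756] [-0.15953151 -0.01075189  0.01201116] [ 540.98046532 -169.21268844  147.75759918]
```

Emit:
{"method": "step_arm", "body": {"deltas": [[0.45, 0, 0, 0, -0.04], [0.45, 0, 0, 0, -0.04], [0.45, 0, 0, 0, -0.04], [0.45, 0, 0, 0, 0]]}}

```text
time: 9.0
tool_pos: [541.0, -169.2, 147.8]
tcp_rot: [3.14, 0.001, 1.801]
contact_force: [0.1, -0.6, 5.3]
grip_width: 49.7
finger_force: 30.0
```

```bash
python3 -c "
from plant import bot
import cv2
o=bot.get_obs();print(o['tcp_rot'],o['contact_force'],o['moment'],o['tool_pos'])
p,d=bot.capture('wrist');cv2.imwrite('pics/w4.png',p[150:450,120:520,::-1])"
```

```text
[3.14037041e+00 7.93293711e-04 1.80101445e+00] [ 0.06852963 -0.62889293  5.27732371] [-0.10592897 -0.05478189  0.02907103] [ 540.99423531 -169.22211787  147.77842324]
```

View pics/w4.png

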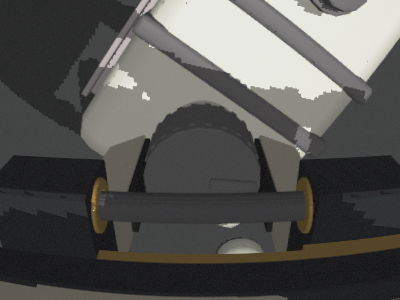

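The ridge at crop (235,182) still points right in the gripper's frame, so the cap is turning with the gripper. It has turned 30° with no resistance, so counter-clockwise is the way to unscrew it.

Emit:
{"method": "step_arm", "body": {"deltas": [[0.45, 0, 0, 0, -0.08], [0.45, 0, 0, 0, -0.08], [0.45, 0, 0, 0, -0.08], [0.45, 0, 0, 0, -0.08], [0.45, 0, 0, 0, -0.08], [0.45, 0, 0, 0, -0.08], [0.45, 0, 0, 0, -0.08], [0.45, 0, 0, 0, 0]]}}

```text
time: 9.85
tool_pos: [541.2, -169.3, 147.8]
tcp_rot: [3.141, 0.002, 2.68]
contact_force: [1.3, -0.7, 6.1]
grip_width: 49.1
finger_force: 30.0
```

Emit:
{"method": "step_arm", "body": {"deltas": [[0.45, 0, 0, 0, -0.06], [0.45, 0, 0, 0, -0.06], [0.45, 0, 0, 0, -0.06], [0.45, 0, 0, 0, -0.06], [0.45, 0, 0, 0, -0.06], [0.45, 0, 0, 0, -0.06], [0.45, 0, 0, 0, 0]]}}

```text
time: 10.55
tool_pos: [541.1, -169.0, 147.8]
tcp_rot: [-3.141, 0.002, -3.039]
contact_force: [2.1, 0.7, 4.4]
grip_width: 49.1
finger_force: 30.0
```

```bash
python3 -c "
from plant import bot
o=bot.get_obs();print(o['tcp_rot'],o['contact_force'],o['moment'],o['tool_pos'],o['joint_positions'])"
```

```text
[-3.14120419e+00  1.57796452e-03 -3.03897171e+00] [2.107566   0.6702996  4.39183143] [ 0.14817818 -0.18002356 -0.00806573] [ 541.13711593 -169.04094926  147.77492231] [-4.38211813e-01  5.00753904e-01  1.53601525e+00  5.37021038e-04
  1.10327080e+00 -2.11187043e+00]
```

Emit:
{"method": "step_arm", "body": {"deltas": [[0.45, 0, 0, -0.004, 0], [0.45, 0, 0, -0.006, 0], [0.45, 0, 0, -0.006, 0], [0.45, 0, 0, 0, 0]]}}

```text
time: 10.95
tool_pos: [540.9, -169.0, 155.0]
tcp_rot: [3.141, 0.001, -3.039]
contact_force: [3.8, 0.3, -1.4]
grip_width: 49.2
finger_force: 30.0
```

Emit:
{"method": "step_arm", "body": {"deltas": [[0.45, 0, 0, -0.03, 0], [0.45, 0, 0, -0.05, 0], [0.45, 0, 0, -0.05, 0], [0.45, 0, 0, -0.03, 0], [0.45, 0, 0, -0.016, 0], [0.45, 0, 0, 0, 0], [0.45, 0, 0, 0, 0], [0.45, 0, 0, 0, 0]]}}

```text
time: 11.75
tool_pos: [540.0, -168.8, 241.9]
tcp_rot: [3.14, -0.002, -3.037]
contact_force: [-0.2, -0.1, -0.8]
grip_width: 49.2
finger_force: 30.0
```

```bash
python3 -c "
from plant import bot
import cv2,numpy as np
o=bot.get_obs();print({k:np.round(v,3) for k,v in o.items()})
p,d=bot.capture('scene');cv2.imwrite('pics/s5.png',cv2.resize(p[140:340,140:380,::-1],None,fx=3,fy=3))"
```

```text
{'time': np.float64(11.75), 'joint_positions': array([-0.438,  0.415,  1.4  ,  0.   ,  1.329, -2.113]), 'dq': array([-0.   , -0.001, -0.005, -0.   ,  0.003, -0.002]), 'tau': array([ 1.2000e-02, -4.8185e+01, -2.5363e+01, -7.3000e-02,  6.2000e-02,
        6.0000e-03]), 'tool_pos': array([ 539.971, -168.795,  241.942]), 'tcp_rot': array([ 3.140e+00, -2.000e-03, -3.037e+00]), 'contact_force': array([-0.219, -0.148, -0.804]), 'moment': array([ 0.012,  0.024, -0.019]), 'finger_force': np.float64(30.0), 'grip_width': np.float64(49.24)}
```

View pics/s5.png

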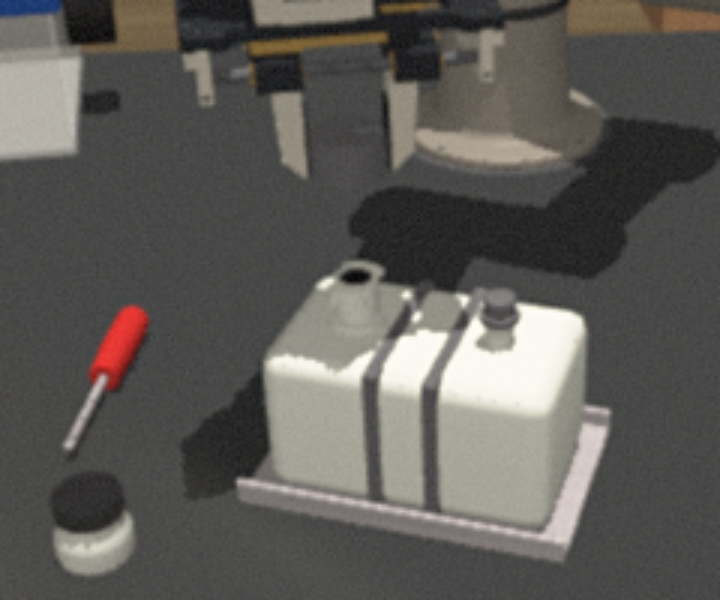

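The cap is held level in the jaws at crop (345,150), the neck is open at (357,280), the button is up at (498,300), and the screwdriver and jar have not moved.

```bash
python3 -c "
from plant import bot
print(bot.close_job())"
```

```text
the job is handed in; nothing more can be done
None
```

Job handed in at about 12 s: the vent was pressed fully down and sprang back, the cap unscrewed counter-clockwise (turned 112°), and it is held level and still about 9 cm above its neck.

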